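Change the gears on a quadrant stud

ROBOT

A 7-joint arm with a two-finger parallel gripper is mounted at the origin on a cart in front of the work surface, level with it; the furniture and walls round the work are solid. World frame = base frame: x ahead of the robot, y to its left, z up, the work surface at z = 0. Lengths are in m, angles in rad, forces in N, time in s.
With the tool pointing down it reaches from about 0.4 to 0.85 m from the base axis. Payload 10.4 kg.
Tool frame: the origin (TCP) lies between the finger pads; the fingertips stand 22 mm ahead of it and the grasp point (between the pads) lies 3 mm ahead of it; z points along the fingers, y is the line along which they close (so a half turn about z gives the same grasp; the last joint's range is limited). The gripper opens to 85 mm and grips with 20 to 120 N. Pads are 22 mm wide; open, the fingers measure 114 mm over their backs; the gripper's body (76 mm by 85 mm) begins 54 mm behind the grasp point. The pads swing forward as they close: fully open they stand 13 mm farther back than shut.
Start: joints at [-1.308, 0.332, -0.065, 1.46, 0.022, 1.35, -0.088], TCP at [0.176, 0.6, 0.253] pointing down, gripper open.
Joint ranges: [-2.6, 2.6], [-0.5, 2.12], [-1.47, 1.34], [0.16, 2.42], [-1.27, 4.41], [0.06, 2.06], [-2.6, 2.6]. Speed limits (rad/s): [2.22, 2.22, 2.79, 2.79, 3.14, 3.14, 3.14].

INTERFACE

Orientations are given as a unit quaternion [x, y, z, w].
In Python, from workcell import manip, camera, ticket, boxes_of, outline_of gives the robot as it stands.
- The arm moves only by the tool carry_out, never from a script. Its argument "deltas" is a list of rows, each a list of 5 numbers: the shift along the tool's x, y, z as a fraction of full scale, then the turn about the tool's z as a fraction of full scale, then the opening, from -1 (shut) to 1 (fully open), so that 0 is half open. In form: [[tx, ty, tz, spin, gripper], ...]. A call has 1 to 20 rows; each row is the pose to reach, as a shift and turn from the pose commanded when the call began, along the tool's axes at that moment; what a row does not reach only later rows make up. Full scale, the value 1, is 150 mm for a shift and 30 degrees for a turn. A row lasts 1/8 s, in which the tool goes at most 62.5 mm and 10.7 degrees, less where a joint would pass 70% of its speed; a pose out of reach is approached as far as the arm can. A call with a number of a shift or a turn outside -1 to 1 is refused whole. A call with a gripper value outside its range is refused whole. The fingers move at their own pace and stop on an object; "force" is the grip in N (left out, the last holds). Time passes only in rows, so rows that repeat a pose let the fingers close. It gives the time, the measured TCP pose, the force, the opening and the grip force at its end, in the units of the state.
- manip.get_obs(): the state, without advancing time (a new reading comes with each control period).
- camera(name): name is "side" or "top"; returns a dict with "img" (480x640x3 uint8, red, green, blue), "depth" (480x640 float32, m along the optical axis (not along the pixel's ray), 0 where there is no reading), "vertical_fov" (degrees; the focal length in pixels is half the picture's height over the tangent of half this angle, whatever the lens; pixels are square), "cx", "cy" (the principal point, pixels), "R" (3x3) and "t" (3): a world point X has camera coordinates R X + t. Camera axes: x right, y down, z forward; pixel columns grow to the right and rows downward; lengths in m; the calibration is good to about 2 mm. A picture is of the moment at which its call begins.
- ticket.hand_in(): hands the job in; it is judged then, once.
Trained networks look in a picture, given as the dict that the camera call returned (one of the last four; its "shot" number tells which), for a name from the list of things; names that differ only in an ending like _2 or _b are one class to them, and where a whole thing is asked for, a point or a joint stands for the part that bears it (a point fixed in the world has none). Each returns a list of dicts, best first, with "conf" (0 to 1); they miss things now and then, are a little off and sometimes report something else, mostly with a low value. They report only what shows in the picture. A call takes as long as a camera call. They do not tell look-alikes from the thing itself.
- boxes_of(query, picture): "position" ([x, y, z] in m, in world coordinates, good to about 4 mm: the middle of the surface that is visible of it).
- outline_of(query, picture): "region" (480x640 bool, what is visible of it).
The state is a dict: "clock": time; "joint_pos": joint angles; "joint_velocities": joint speeds; "tau": joint torques, N m; "position": TCP position; "ee_rot": TCP orientation; "ft_force": force on the tool from outside, world axes, zero at the start; "torque": the same for the moment, N m; "grip_width": opening from 0.0 (shut) to 1.0 (fully open); "grasp_force": force on a finger pad.
Only numpy, scipy, OpenCV 4.12 (cv2) and the standard library are available. Lean on these libraries where they do the work, as an engineer would, in place of code of your own. Each camera call takes 0.05 s, during which the arm holds its last target. There are 200 camera calls.

TASK

Change the gears on the stud of the slotted quadrant arm: take off the knurled collar and both gears, and lay the large and the medium gear flat in the recesses of their own wooden storage blocks, hub up. Then slide the small gear with the long hub down onto the stud, hub up, until it is home on the shoulder, put the collar back on the stud on top of it, and leave the spanner and the marker where they lie.

Things in the scene. Friction and masses are not known exactly. Their poses are not given: they have to be found in the camera images.
- collar_mid (a point): Knurled collar, dark steel ring 38 mm in diameter, 20 mm high, 18 mm through bore, loose; at the start the top of the stack on the stud. The point is its centre, 10 mm above its underside; z is its axis. Grasp it across its diameter. Meanwhile it may stand anywhere clear: the bench is clear within 45 mm of the spot 130 mm from the stud straight towards the robot (world -x).
- medium_gear_hub (a point): Medium steel spur gear: toothed disc 66 mm in diameter, 8 mm thick, on it a hub 28 mm in diameter, 16 mm high (24 mm in all), 18 mm through bore. Loose; at the start on the stud between the collar and the large gear. The point is on its axis half-way up the hub, 16 mm above the disc's underside; z points from disc to hub. Grasp it from above across the hub.
- large_gear_hub (a point): Large steel spur gear: toothed disc 88 mm in diameter, 8 mm thick, on it a hub 28 mm in diameter, 16 mm high (24 mm in all), 18 mm through bore. Loose; at the start the bottom of the stack, on the stud's shoulder. The point is on its axis half-way up the hub, 16 mm above the disc's underside; z points from disc to hub. Grasp it from above across the hub.
- small_gear_hub (a point): Small steel spur gear with a long hub: toothed disc 46 mm in diameter, 8 mm thick, on it a hub 28 mm in diameter, 40 mm high (48 mm in all), 18 mm through bore. Loose; at the start it stands, hub up, in the smallest wooden block. The point is on its axis half-way up the hub, 28 mm above the disc's underside; z points from disc to hub. Grasp it from above across the hub.
- stud_seat (a point): Shoulder (30 mm wide, 20 mm above the bench) of the stud on the quadrant, a fixed grey slotted cast arm 260 x 58 x 14 mm lying on the bench. The point is on the stud's axis, on top of the shoulder, where the lowest gear's underside rests. The round stud above it is 14 mm thick for 54 mm, then tapers to a 5 mm tip 71 mm up. z is up; x runs along the arm to its eye, which ends 200 mm from the stud.
- nest_large_floor (a point): Storage block of the large gear, the largest of the three fixed square wooden blocks (114 mm square, 16 mm high) with a round cork-lined recess 98 mm in diameter and 8 mm deep; empty at the start. The point is the centre of the recess's floor, 8 mm above the bench; z is up.
- nest_medium_floor (a point): Storage block of the medium gear, the middle one of the three fixed square wooden blocks (92 mm square, 16 mm high) with a round cork-lined recess 76 mm in diameter and 8 mm deep; empty at the start. The point is the centre of the recess's floor, 8 mm above the bench; z is up.
- spanner: Loose steel spanner, 163 mm long, 25 mm wide and 6 mm thick, lying on the bench to the right of the quadrant; not part of the job. The origin is under its middle; y is along it.
- marker: Loose felt marker, 138 mm long and 15 mm thick, lying on the bench at the left; not part of the job. The origin is under its middle; y is along it.
There are look-alikes about, which are no part of the job. Leave any red look-alike of the part that bears collar_mid alone.

How it is judged:
By the outcome, as a careful person would: the job done as asked, in the order asked, and still so for the second after the job is handed in, with the robot touching nothing.
It also fails if it takes over 122 s, if anything falls off the work surface, if the arm or the gripper's body presses on something with over 40 N, if the wrist force passes 120 N, or if a joint passes its speed limit or range.

## Working session

There is one attempt and no reset: what is moved stays moved. The work goes in short steps, Python scripts to look and compute and a tool call to move; the robot and the scene stay as the last step left them, time stands still between calls to the robot, and variables do not carry over. Pictures are saved under pics/ and viewed, at most 14 in all, crops included, and the job is handed in when it is done.

Besides the shell and the picture viewer there is one more tool, called after "Emit:" as name(argument=value, ...) on one line, values as JSON. carry_out: Moves the arm, as the interface text tells. Its arguments: {"type":"object","properties":{"deltas":{"type":"array","items":{"type":"array","items":{"type":"number"}}},"force":{"type":"number"}},"required":["deltas"]}

```bash
ls; mkdir -p pics; cat > h.py <<'E'
import numpy as np, cv2
from workcell import manip, camera, ticket, boxes_of, outline_of
def K(p):
    f=240/np.tan(np.radians(p["vertical_fov"])/2); return f,p["cx"],p["cy"]
def cloud(p):
    f,cx,cy=K(p); v,u=np.mgrid[0:480,0:640]; d=p["depth"]
    X=np.stack([(u-cx)/f*d,(v-cy)/f*d,d],-1)
    W=(X-p["t"])@p["R"]; W[d==0]=np.nan
    return W
def proj(p,X):
    f,cx,cy=K(p); c=np.asarray(p["R"])@np.asarray(X)+p["t"]; return f*c[0]/c[2]+cx,f*c[1]/c[2]+cy
def save(p,n): cv2.imwrite("pics/"+n,cv2.cvtColor(p["img"],cv2.COLOR_RGB2BGR))
E
python3 - <<'E'
from h import *
o=manip.get_obs(); print({k:np.round(v,3) for k,v in o.items()})
for n in("top","side"):
    p=camera(n); save(p,n+"0.png"); print(n,K(p),np.round(p["R"],3).tolist(),np.round(p["t"],3))
    for q in "collar_mid medium_gear_hub large_gear_hub small_gear_hub stud_seat nest_large_floor nest_medium_floor spanner marker".split():
        print(q,[(np.round(b["position"],3).tolist(),round(b["conf"],2),np.round(proj(p,b["position"])).tolist()) for b in boxes_of(q,p)[:4]])
E
```

```text
pics
{'clock': np.float64(0.0), 'joint_pos': array([-1.308,  0.333, -0.065,  1.461,  0.022,  1.35 , -0.089]), 'joint_velocities': array([ 0.   , -0.001,  0.002, -0.002, -0.001, -0.   , -0.   ]), 'tau': array([ 0.0000e+00, -6.2547e+01,  4.9000e-02, -3.9159e+01,  1.6000e-02,
        1.0000e-02, -0.0000e+00]), 'position': array([0.176, 0.599, 0.253]), 'ee_rot': array([ 0.142,  0.99 , -0.001, -0.   ]), 'ft_force': array([ 0.469, -0.222, -0.578]), 'torque': array([-0.002,  0.017, -0.044]), 'grasp_force': np.float64(0.0), 'grip_width': np.float64(0.998)}
top (np.float64(494.3008908555466), 326.1108902769498, 234.46600389244915) [[-0.009, -1.0, 0.019], [-1.0, 0.008, -0.02], [0.02, -0.02, -1.0]] [0.041 0.537 1.141]
collar_mid [([0.647, -0.117, 0.022], 0.66, [393.0, 186.0]), ([0.634, 0.012, 0.091], 0.61, [338.0, 188.0])]
medium_gear_hub [([0.627, 0.012, 0.052], 0.9, [337.0, 194.0])]
large_gear_hub [([0.627, 0.012, 0.032], 0.77, [337.0, 194.0])]
small_gear_hub [([0.591, 0.356, 0.024], 0.5, [186.0, 212.0])]
stud_seat [([0.733, -0.03, 0.013], 0.74, [354.0, 150.0]), ([0.43, 0.405, 0.009], 0.28, [
[... 664 characters left out ...]
03, 0.049], 0.79, [363.0, 257.0]), ([0.428, 0.236, 0.011], 0.21, [235.0, 248.0])]
large_gear_hub [([0.622, -0.009, 0.023], 0.81, [363.0, 269.0])]
small_gear_hub [([0.581, 0.355, 0.032], 0.78, [272.0, 205.0]), ([0.429, 0.237, 0.01], 0.48, [235.0, 248.0])]
stud_seat [([0.724, -0.031, 0.011], 0.83, [407.0, 265.0])]
nest_large_floor [([0.428, 0.236, 0.008], 0.92, [235.0, 249.0])]
nest_medium_floor [([0.523, -0.293, 0.004], 0.94, [415.0, 388.0]), ([0.631, -0.003, 0.088], 0.17, [366.0, 241.0])]
spanner [([0.678, -0.256, 0.006], 0.84, [469.0, 336.0])]
marker [([0.433, 0.398, 0.011], 0.76, [215.0, 220.0]), ([0.721, -0.031, 0.015], 0.34, [406.0, 264.0]), ([0.626, -0.002, 0.05], 0.24, [363.0, 257.0])]
```

View pics/top0.png

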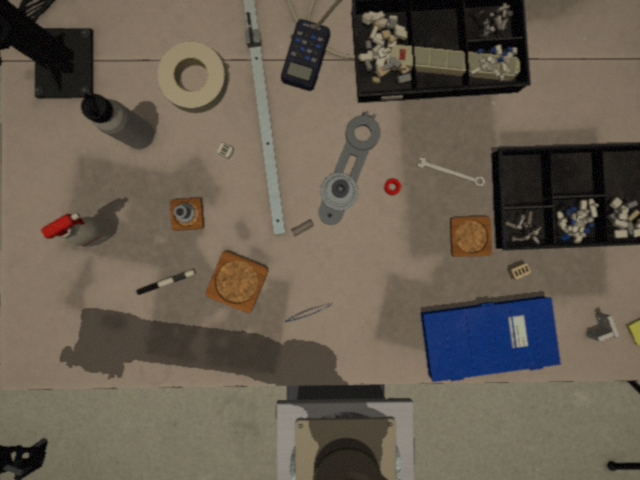

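View pics/side0.png

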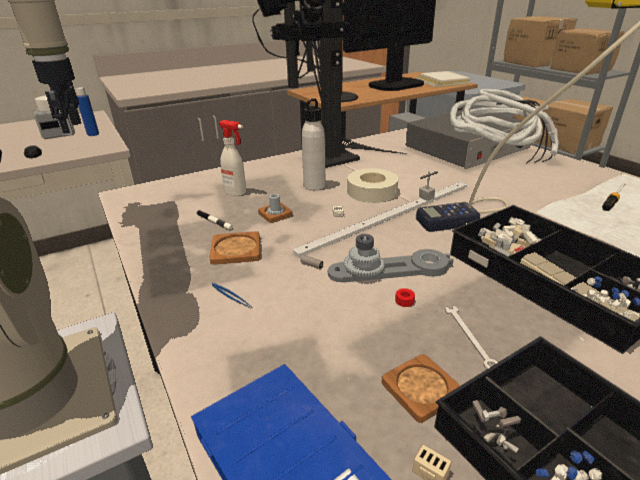

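Top view: the robot is at the bottom. The stack on the quadrant is at (340,188), with the dark collar on top. The large nest is at (237,280), the medium nest at (470,235), the small gear in its block at (185,212), the spanner at (448,173) and the marker at (165,282).
Collar candidates are the dark ring on the stack at (340,188) in top and (366,241) in side, and the red ring at (393,186) in top and (404,297) in side. I choose the dark one on the stack. I'll measure next and check that choice in a crop.

```bash
cat >> h.py <<'E'
def circ(P):  # algebraic circle fit of xy
    A=np.c_[2*P[:,:2],np.ones(len(P))]; s=np.linalg.lstsq(A,(P[:,:2]**2).sum(1),rcond=None)[0]
    return s[:2],np.sqrt(s[2]+s[0]**2+s[1]**2)
def top_of(W,c,r,z0,z1):
    m=(np.hypot(W[...,0]-c[0],W[...,1]-c[1])<r)&(W[...,2]>z0)&(W[...,2]<z1); P=W[m]
    (x,y),rr=cv2.minEnclosingCircle(P[:,:2].astype(np.float32))
    return len(P),np.round([*P.mean(0),x,y,rr],4)
def to(o,X,yaw=None):
    """fractions to take TCP to X; yaw = wanted world angle of tool y"""
    from scipy.spatial.transform import Rotation as Ro
    R=Ro.from_quat(o["ee_rot"]).as_matrix(); d=R.T@(np.asarray(X)-o["position"])/.15
    y=np.arctan2(R[1,1],R[0,1]); s=None
    if yaw is not None: s=-((np.degrees(yaw-y)+90)%180-90)/30
    return np.round(d,3),s,np.degrees(y)
E
python3 - <<'E'
from h import *
p=camera("top"); W=cloud(p); 
print("bench",np.nanmedian(W[240:260,300:400,2]))
for n,c,r,a,b in[("collar",(.63,.01),.04,.08,.1),("medhub+disc",(.63,.01),.05,.044,.06),("small",(.59,.355),.03,.045,.07),("red",(.645,-.117),.03,.012,.03)]: print(n,top_of(W,c,r,a,b))
for c in[(.435,.242),(.533,-.298),(.59,.355)]: print("block",top_of(W,c,.09,.0135,.019))
q=camera("side"); W=cloud(q)
for n,c,r,a,b in[("collar",(.63,.0),.04,.083,.1),("small",(.585,.355),.035,.05,.07)]: print(n,top_of(W,c,r,a,b))
# cork by colour in both
for p in(p,q):
    W=cloud(p); h=cv2.cvtColor(p["img"],cv2.COLOR_RGB2HSV)
    for c,r in[((.435,.242),.047),((.533,-.298),.036)]:
        m=(np.hypot(W[...,0]-c[0],W[...,1]-c[1])<.09)
        b=m&(h[...,0]<25)&(h[...,1]>100)&(W[...,2]>.004); P=W[b]
        (x,y),s,a=cv2.minAreaRect(P[:,:2].astype(np.float32)); f=m&(W[...,2]>.004)&(W[...,2]<.0105)&b
        print("nest",np.round([x,y,*s,a],3),"floor",top_of(np.where(f[...,None],W,np.nan),c,.09,0,.02))
a=cv2.resize(camera("top")["img"][140:250,280:420],None,fx=4,fy=4,interpolation=2); b=cv2.resize(q["img"][200:310,310:450],None,fx=4,fy=4,interpolation=2)
cv2.imwrite("pics/crop1.png",cv2.cvtColor(np.vstack([a,b])[:, :][:880],cv2.COLOR_RGB2BGR)[::1][:]) if 0 else cv2.imwrite("pics/crop1.png",cv2.resize(cv2.cvtColor(np.hstack([a,b]),cv2.COLOR_RGB2BGR),(800,314)))
o=manip.get_obs(); print(to(o,(.634,.01,.25),0))
E
```

```text
bench -0.00032056715954674594
collar (205, array([0.6351, 0.0068, 0.0873, 0.6348, 0.0063, 0.0189]))
medhub+disc (378, array([0.6326, 0.0074, 0.0516, 0.6349, 0.0066, 0.0329]))
small (99, array([0.5898, 0.3586, 0.0536, 0.5901, 0.3592, 0.0146]))
red (169, array([ 0.6462, -0.117 ,  0.0194,  0.6463, -0.1177,  0.019 ]))
block (767, array([0.4326, 0.2415, 0.0159, 0.431 , 0.2425, 0.0749]))
block (631, array([ 0.5309, -0.3008,  0.0161,  0.5423, -0.3077,  0.0761]))
block (480, array([0.5872, 0.3553, 0.0158, 0.5875, 0.3565, 0.0474]))
collar (155, array([0.6345, 0.0066, 0.0871, 0.6357, 0.0091, 0.0193]))
small (54, array([0.5898, 0.3605, 0.0542, 0.5911, 0.3615, 0.0175]))
nest [ 0.431  0.243  0.114  0.114 66.906] floor (1225, array([0.431 , 0.2441, 0.0077, 0.4321, 0.2413, 0.0747]))
nest [ 0.541 -0.306  0.113  0.108  1.712] floor (666, array([ 0.53  , -0.2991,  0.008 ,  0.5309, -0.3013,  0.0636]))
nest [ 0.431  0.244  0.119  0.114 66.702] floor (732, array([0.4306, 0.2422, 0.0084, 0.4275, 0.2321, 0.0674]))
nest [ 0.533 -0.311  0.101  0.13   9.967] floor (1574, array([ 0.5285, -0.2963,  0.0083,  0.5389, -0.3093,  0.0751]))
(array([-4.037, -2.911,  0.022]), np.float64(2.454242081343574), np.float64(73.62726244030722))
```

View pics/crop1.png

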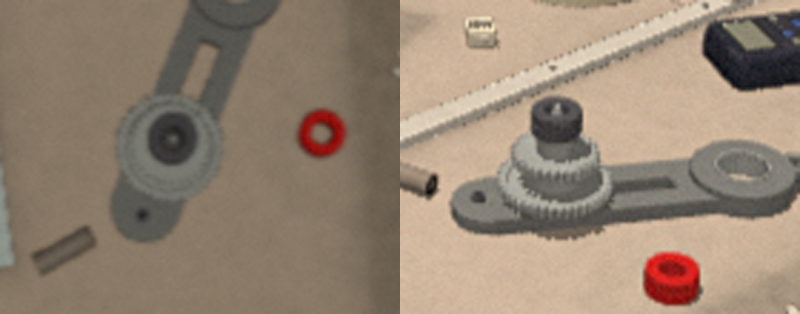

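The crop shows the dark steel collar on top of the stack, at crop (172,137), and the red look-alike off to the right at (322,133). I'm taking the dark one. Its measured top is z 0.087 (expected 0.088) and its radius 19 mm, at (0.635, 0.007).

Emit:
carry_out(deltas=[[-0.3, -0.2, 0, 0, 1], [-0.6, -0.4, 0, 0, 1], [-0.9, -0.6, 0, 0, 1], [-1, -0.7, 0, 0, 1], [-1, -0.7, 0, 0, 1]], force=40)

```text
clock: 1.78
position: [0.2913, 0.4558, 0.2537]
ee_rot: [0.144, 0.99, 0.0, 0.0]
ft_force: [-0.9, 0.3, 0.5]
grip_width: 1.001
grasp_force: 0.0
```

Emit:
carry_out(deltas=[[-0.4, -0.3, 0, 0, 1], [-0.7, -0.5, 0, 0, 1], [-1, -0.7, 0, 0, 1], [-1, -0.7, 0, 0, 1]])

```text
clock: 2.28
position: [0.407, 0.3115, 0.2535]
ee_rot: [0.145, 0.989, -0.0, 0.001]
ft_force: [-0.1, 1.0, 0.9]
grip_width: 1.0
grasp_force: 0.0
```

Emit:
carry_out(deltas=[[-0.4, -0.3, 0, 0, 1], [-0.7, -0.5, 0, 0, 1], [-1, -0.7, 0, 0, 1], [-1, -0.7, 0, 0, 1]])

```text
clock: 2.78
position: [0.521, 0.1688, 0.2531]
ee_rot: [0.144, 0.99, -0.001, 0.0]
ft_force: [-0.3, 0.7, -0.1]
grip_width: 1.001
grasp_force: 0.0
```

Emit:
carry_out(deltas=[[-0.4, -0.3, 0, 0, 1], [-0.7, -0.5, 0, 0, 1], [-1, -0.8, 0, 0, 0.4], [-1, -0.8, 0, 0, 0.4], [-1, -0.8, 0, 0, 0.4]])

```text
clock: 3.4
position: [0.6293, 0.0161, 0.2526]
ee_rot: [0.141, 0.99, 0.0, -0.001]
ft_force: [-0.0, 0.1, -0.4]
grip_width: 0.699
grasp_force: 0.0
```

```bash
python3 -c "
from h import *
o=manip.get_obs(); print(o['clock'],o['position'],o['ft_force'],o['joint_pos'],to(o,(.635,.007,.081)))"
```

```text
3.4 [0.62929929 0.01605304 0.2526392 ] [-0.03011825  0.13726878 -0.43651656] [-0.43988225  0.35755793  0.44656197  1.47109242 -0.15664613  1.34906956
  1.30425643] (array([-0.055, -0.048,  1.144]), None, np.float64(73.77625337199315))
```

Emit:
carry_out(deltas=[[-0.055, -0.048, 0.3, 0, 0.4], [-0.055, -0.048, 0.6, 0, 0.4], [-0.055, -0.048, 0.8, 0, 0.4], [-0.055, -0.048, 0.95, 0, 0.4], [-0.055, -0.048, 1, 0, 0.4], [-0.055, -0.048, 1, 0, 0.4]])

```text
clock: 4.15
position: [0.635, 0.0059, 0.1035]
ee_rot: [0.141, 0.99, 0.0, -0.0]
ft_force: [-0.5, -0.5, 0.1]
grip_width: 0.703
grasp_force: 0.0
```

Emit:
carry_out(deltas=[[0, 0, 0.1, 0, 0.4], [0, 0, 0.14, 0, 0.4], [0, 0, 0.14, 0, -1], [0, 0, 0.14, 0, -1], [0, 0, 0.14, 0, -1], [0, 0, 0.14, 0, -1], [0, 0, 0.14, 0, -1], [0, 0, 0.14, 0, -1]])

```text
clock: 5.15
position: [0.6359, 0.0069, 0.083]
ee_rot: [0.141, 0.99, 0.002, 0.001]
ft_force: [1.4, 7.5, -1.0]
grip_width: 0.435
grasp_force: 40.3
```

Held at its centre, the fingertips would stand about 9 mm below the collar's underside, so it couldn't be set on the bench. I'll regrip higher.

Emit:
carry_out(deltas=[[0, 0, 0, 0, 0.2], [0, 0, 0, 0, 0.2], [0, 0, -0.07, 0, 0.2], [0, 0, -0.07, 0, 0.2], [0, 0, -0.07, 0, -1], [0, 0, -0.07, 0, -1], [0, 0, -0.07, 0, -1], [0, 0, -0.07, 0, -1], [0, 0, -0.07, 0, -1]])

```text
clock: 6.28
position: [0.6367, 0.0068, 0.0945]
ee_rot: [0.141, 0.99, 0.002, 0.002]
ft_force: [0.3, 7.8, 8.9]
grip_width: 0.428
grasp_force: 39.2
```

Emit:
carry_out(deltas=[[0, 0, -0.15, 0, -1], [0, 0, -0.3, 0, -1], [0, 0, -0.4, 0, -1], [0, 0, -0.4, 0, -1]])

```text
clock: 6.78
position: [0.6356, 0.0039, 0.1536]
ee_rot: [0.142, 0.99, 0.0, 0.001]
ft_force: [0.3, -0.7, -1.2]
grip_width: 0.429
grasp_force: 41.3
```

```bash
python3 -c "
from h import *
o=manip.get_obs(); print(o['clock'],o['position'],o['ft_force'],to(o,(.505,.007,.04)))
p=camera('side');save(p,'s1.png'); a=p['img'][160:300,290:470]; cv2.imwrite('pics/s1c.png',cv2.cvtColor(cv2.resize(a,None,fx=4,fy=4),4))"
```

```text
6.775 [0.63555574 0.0038681  0.15357329] [ 0.26279576 -0.71879546 -1.23405464] (array([ 0.842, -0.226,  0.756]), None, np.float64(73.61606072456783))
```

View pics/s1c.png

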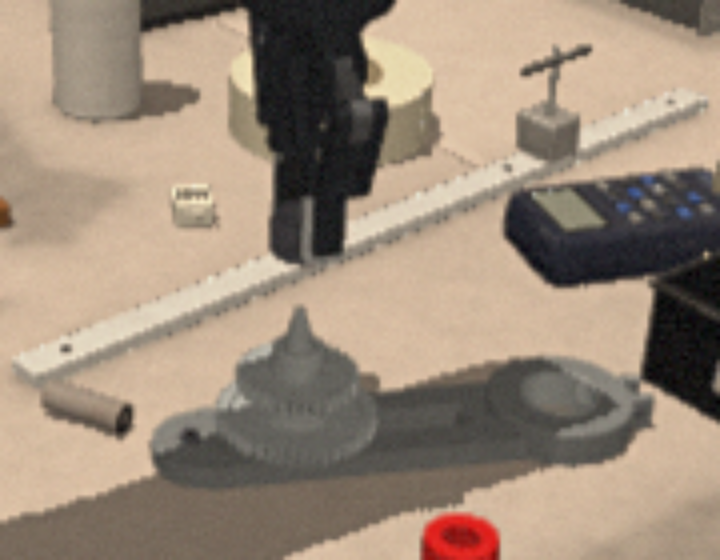

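The collar is between the fingers at crop (310,230) and the stud tip is bare at (298,315). I'm setting the collar down at the clear spot.

Emit:
carry_out(deltas=[[0.3, -0.08, 0, 0, -1], [0.6, -0.15, 0, 0, -1], [0.84, -0.226, 0.2, 0, -1], [0.84, -0.226, 0.5, 0, -1], [0.84, -0.226, 0.72, 0, -1], [0.84, -0.226, 0.8, 0, -1], [0.84, -0.226, 0.82, 0, -1], [0.84, -0.226, 0.835, 0, -1], [0.84, -0.226, 0.84, 0, -1], [0.84, -0.226, 0.84, 0, -1]])

```text
clock: 8.07
position: [0.505, 0.007, 0.0273]
ee_rot: [0.142, 0.99, 0.0, 0.0]
ft_force: [0.0, -0.4, -1.3]
grip_width: 0.427
grasp_force: 41.4
```

Emit:
carry_out(deltas=[[0, 0, 0.01, 0, -1], [0, 0, 0.015, 0, -1], [0, 0, 0.015, 0, -1]])

```text
clock: 8.45
position: [0.5051, 0.007, 0.0263]
ee_rot: [0.143, 0.99, 0.001, 0.0]
ft_force: [-9.7, 0.4, 23.7]
grip_width: 0.43
grasp_force: 43.6
```

Emit:
carry_out(deltas=[[0, 0, -0.01, 0, 0.4], [0, 0, -0.01, 0, 0.4], [0, 0, -0.01, 0, 0.4], [0, 0, -0.2, 0, 0.4], [0, 0, -0.5, 0, 0.4], [-0.4, 0.1, -0.7, 0, 0.4], [-0.84, 0.226, -0.7, 0, 0.3], [-0.84, 0.226, -0.7, 0, 0.2], [-0.84, 0.226, -0.7, 0, 0.2]])

```text
clock: 9.57
position: [0.6347, 0.0036, 0.1286]
ee_rot: [0.143, 0.99, -0.0, -0.001]
ft_force: [0.0, -1.0, 0.5]
grip_width: 0.6
grasp_force: 0.0
```

```bash
python3 -c "
from h import *
o=manip.get_obs(); print(o['clock'],o['position'],o['ft_force'],to(o,(.635,.007,.077)))
p=camera('side');W=cloud(p);print(top_of(W,(.505,.007),.035,.012,.03)); print(top_of(cloud(camera('top')),(.505,.007),.035,.012,.03))"
```

```text
9.575 [0.63474657 0.00361118 0.12858143] [ 0.00181866 -1.00479041  0.49917899] (array([0.004, 0.023, 0.344]), None, np.float64(73.60450062841412))
(192, array([0.5024, 0.0041, 0.0184, 0.5038, 0.006 , 0.019 ]))
(0, array([nan, nan, nan,  0.,  0.,  0.]))h.py:19: RuntimeWarning: Mean of empty slice.
  return len(P),np.round([*P.mean(0),x,y,rr],4)
  ret = um.true_divide(
```

The collar stands upright on the bench. The medium gear is next.

Emit:
carry_out(deltas=[[0, 0.023, 0.2, 0, 0.2], [0, 0.023, 0.3, 0, 0.2], [0, 0.023, 0.34, 0, 0.2], [0, 0.023, 0.345, 0, 0], [0, 0.023, 0.345, 0, -1], [0, 0.023, 0.345, 0, -1], [0, 0.023, 0.345, 0, -1], [0, 0.023, 0.345, 0, -1], [0, 0.023, 0.345, 0, -1]], force=60)

```text
clock: 10.8
position: [0.6366, 0.0072, 0.079]
ee_rot: [0.142, 0.99, 0.0, 0.001]
ft_force: [-2.4, -0.4, 6.0]
grip_width: 0.302
grasp_force: 58.9
```

Emit:
carry_out(deltas=[[0, 0, -0.1, 0, -1], [0, 0, -0.2, 0, -1], [0, 0, -0.4, 0, -1], [0, 0, -0.5, 0, -1], [0, 0, -0.5, 0, -1]])

```text
clock: 11.42
position: [0.6367, 0.0071, 0.1542]
ee_rot: [0.142, 0.99, 0.0, 0.001]
ft_force: [-0.2, 0.2, -3.1]
grip_width: 0.299
grasp_force: 59.4
```

```bash
python3 -c "
from h import *
o=manip.get_obs(); print(o['clock'],o['position'],o['ft_force'],to(o,(.530,-.299,.12)))
p=camera('side');save(p,'s2.png'); a=p['img'][160:300,290:470]; cv2.imwrite('pics/s2c.png',cv2.cvtColor(cv2.resize(a,None,fx=4,fy=4),4))"
```

```text
11.425 [0.63674438 0.00713794 0.15418066] [-0.15124839  0.17674424 -3.06077829] (array([ 0.108, -2.159,  0.225]), None, np.float64(73.61941307444924))
```

View pics/s2c.png

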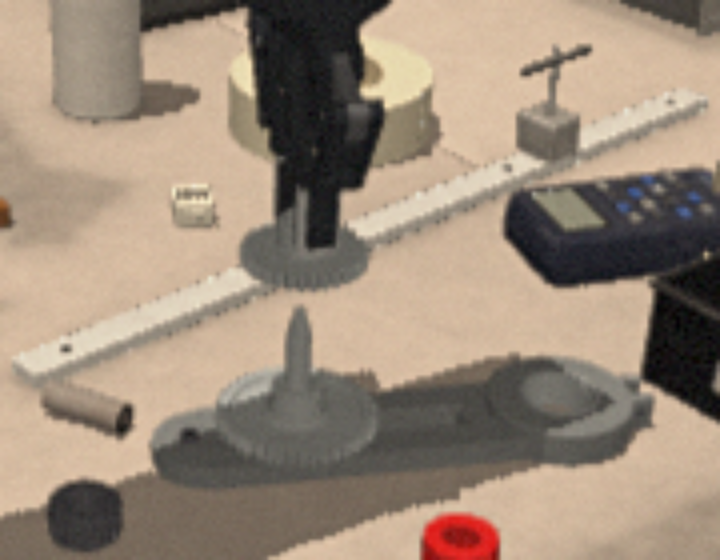

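The medium gear is off the stud, held level at crop (305,250). The large gear remains on the stud and the collar stands at (85,515).

Emit:
carry_out(deltas=[[0.02, -0.3, 0, 0, -1], [0.04, -0.6, 0, 0, -1], [0.05, -0.9, 0, 0, -1], [0.05, -1, 0, 0, -1], [0.05, -1, 0, 0, -1]])

```text
clock: 12.1
position: [0.586, -0.1352, 0.152]
ee_rot: [0.143, 0.99, -0.0, -0.001]
ft_force: [-0.1, 0.4, -1.5]
grip_width: 0.298
grasp_force: 59.5
```

Emit:
carry_out(deltas=[[0.02, -0.3, 0, 0, -1], [0.04, -0.6, 0, 0, -1], [0.05, -0.9, 0, 0, -1], [0.05, -1, 0, 0, -1], [0.05, -1, 0, 0, -1]])

```text
clock: 12.72
position: [0.5376, -0.2756, 0.1523]
ee_rot: [0.142, 0.99, 0.0, -0.0]
ft_force: [-0.8, 0.4, -1.4]
grip_width: 0.298
grasp_force: 59.5
```

```bash
python3 -c "
from h import *
o=manip.get_obs(); print(o['clock'],o['position'],o['ft_force'],to(o,(.530,-.299,.045)))
p=camera('side');W=cloud(p)
q=camera('top');V=cloud(q);print(top_of(V,(.53,-.299),.062,.006,.0095)) 
m=(abs(V[...,0]-.55)<.08)&(V[...,1]<-.36)&(V[...,1]>-.45);print('bin z',np.nanmax(V[...,2][m]))
h=V[...,2]; 
b=cv2.cvtColor(p['img'],cv2.COLOR_RGB2BGR)[300:440,340:520]; cv2.imwrite('pics/s3c.png',cv2.resize(b,None,fx=4,fy=4))"
```

```text
12.725 [ 0.53756253 -0.27560351  0.15230224] [-0.81509033  0.37540273 -1.42277842] (array([ 0.004, -0.164,  0.715]), None, np.float64(73.63568655723397))
(151, array([ 0.5157, -0.2821,  0.0078,  0.529 , -0.283 ,  0.0504]))
bin z 0.05627902240902183
```

View pics/s3c.png

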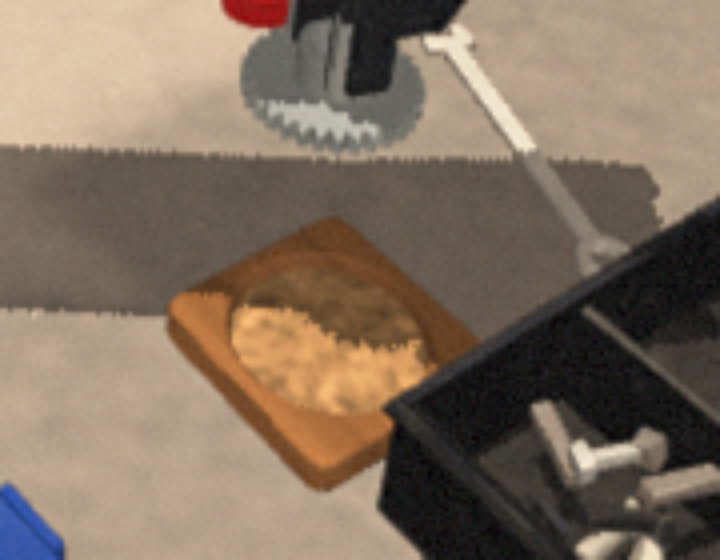

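The gear is held above and beyond the nest at crop (335,90). The nest recess ellipse is centred near crop (331,338), which is full-image pixel (422.7,384.5). The bin's wall stands close to its right.

```bash
python3 -c "
from h import *
p=camera('side')
def ray(p,u,v,z):
    f,cx,cy=K(p); R=np.asarray(p['R']); d=R.T@np.array([(u-cx)/f,(v-cy)/f,1]); c=-R.T@p['t']; return c+d*(z-c[2])/d[2]
print(ray(p,422.7,384.5,.012))
for c,r,n in [((.53,-.299),.038,'med'),((.431,.243),.049,'large')]:
    best=[]
    for nm,f in (('top','top0.png'),('side','side0.png')):
        q=camera(nm); im=cv2.cvtColor(cv2.imread('pics/'+f),cv2.COLOR_BGR2HSV)
        lab=im[...,2].astype(float)
        V,=[cv2.GaussianBlur(lab,(3,3),0)]
        t=np.linspace(0,2*np.pi,120)
        sc=[]
        for dx in np.arange(-.01,.0101,.001):
            for dy in np.arange(-.01,.0101,.001):
                g=0
                for k,s in ((r-.003,1),(r+.003,-1)):
                    P=np.c_[c[0]+dx+k*np.cos(t),c[1]+dy+k*np.sin(t),np.full(120,.016 if s<0 else .012)]
                    uv=np.array([proj(q,x) for x in P]); g+=s*cv2.remap(V.astype(np.float32),uv[:,:1].astype(np.float32),uv[:,1:].astype(np.float32),1).mean()
                sc.append((g,round(c[0]+dx,4),round(c[1]+dy,4)))
        print(n,nm,sorted(sc)[::-1][:3])
"
```

```text
[ 0.53157076 -0.29826637  0.012     ]
med top [(np.float32(16.814545), np.float64(0.533), np.float64(-0.293)), (np.float32(16.66365), np.float64(0.533), np.float64(-0.294)), (np.float32(16.663269), np.float64(0.532), np.float64(-0.293))]
med side [(np.float32(42.880074), np.float64(0.525), np.float64(-0.303)), (np.float32(42.52774), np.float64(0.525), np.float64(-0.302)), (np.float32(42.281754), np.float64(0.524), np.float64(-0.303))]
large top [(np.float32(17.446777), np.float64(0.435), np.float64(0.24)), (np.float32(17.413223), np.float64(0.435), np.float64(0.239)), (np.float32(17.050705), np.float64(0.434), np.float64(0.239))]
large side [(np.float32(31.70082), np.float64(0.432), np.float64(0.233)), (np.float32(31.207062), np.float64(0.433), np.float64(0.233)), (np.float32(30.928589), np.float64(0.432), np.float64(0.234))]
```

Emit:
carry_out(deltas=[[0, -0.156, 0.1, 0, -1], [0, -0.156, 0.3, 0, -1], [0, -0.156, 0.5, 0, -1], [0, -0.156, 0.6, 0, -1], [0, -0.156, 0.65, 0, -1], [0, -0.156, 0.68, 0, -1], [0, -0.156, 0.68, 0, -1]])

```text
clock: 13.95
position: [0.5308, -0.2989, 0.0512]
ee_rot: [0.142, 0.99, -0.0, 0.0]
ft_force: [0.0, 0.7, -1.6]
grip_width: 0.3
grasp_force: 59.5
```

Emit:
carry_out(deltas=[[0, 0, 0.015, 0, -1], [0, 0, 0.03, 0, -1], [0, 0, 0.045, 0, -1], [0, 0, 0.045, 0, -1]])

```text
clock: 14.45
position: [0.5304, -0.2987, 0.0438]
ee_rot: [0.142, 0.99, 0.0, -0.0]
ft_force: [-0.7, 1.1, -1.2]
grip_width: 0.295
grasp_force: 59.5
```

Emit:
carry_out(deltas=[[0, 0, 0.008, 0, -1], [0, 0, 0.015, 0, -1], [0, 0, 0.015, 0, -1]])

```text
clock: 14.82
position: [0.5306, -0.2988, 0.0429]
ee_rot: [0.142, 0.99, 0.0, 0.0]
ft_force: [-5.6, 3.4, 12.1]
grip_width: 0.296
grasp_force: 60.9
```

Contact came at the height expected for the recess floor. I'll release it and go back to the stud.

Emit:
carry_out(deltas=[[0, 0, 0, 0, -0.1], [0, 0, 0, 0, -0.1], [0, 0, 0, 0, -0.1], [0, 0, -0.2, 0, 0], [0, 0, -0.5, 0, 0], [0, 0.2, -0.6, 0, 0.2], [0, 0.5, -0.6, 0, 0.2], [0, 0.9, -0.6, 0, 0.2], [0, 1, -0.6, 0, 0.2], [0, 1, -0.6, 0, 0.2]])

```text
clock: 16.08
position: [0.5731, -0.154, 0.1317]
ee_rot: [0.141, 0.99, 0.0, -0.0]
ft_force: [-0.6, -0.3, 0.9]
grip_width: 0.601
grasp_force: 0.0
```

```bash
python3 -c "
from h import *
o=manip.get_obs(); print(o['clock'],o['position'],o['ft_force'],to(o,(.6365,.007,.13)))
p=camera('side');W=cloud(p);print(top_of(W,(.53,-.299),.02,.026,.04),top_of(W,(.53,-.299),.036,.0135,.02))
V=cloud(camera('top')); print(top_of(V,(.53,-.299),.02,.026,.04),top_of(V,(.53,-.299),.036,.0135,.02), top_of(V,(.635,.007),.047,.022,.035), top_of(V,(.635,.007),.02,.06,.1))
b=cv2.cvtColor(p['img'],cv2.COLOR_RGB2BGR)[320:440,340:520]; cv2.imwrite('pics/s4c.png',cv2.resize(b,None,fx=4,fy=4))"
```

```text
16.075 [ 0.5730552  -0.15399401  0.13167959] [-0.61655861 -0.33407315  0.86991502] (array([-0.106,  1.149,  0.011]), None, np.float64(73.75128383764138))
(200, array([ 0.5288, -0.2997,  0.0305,  0.5293, -0.2991,  0.0147])) (825, array([ 0.5262, -0.3026,  0.0159,  0.53  , -0.3004,  0.0346]))
(0, array([nan, nan, nan,  0.,  0.,  0.])) (0, array([nan, nan, nan,  0.,  0.,  0.])) (928, array([0.635 , 0.0064, 0.0263, 0.6352, 0.0064, 0.0439])) (36, array([0.6342, 0.007 , 0.0808, 0.635 , 0.0069, 0.0069]))h.py:19: RuntimeWarning: Mean of empty slice.
  return len(P),np.round([*P.mean(0),x,y,rr],4)
  ret = um.true_divide(
```

View pics/s4c.png

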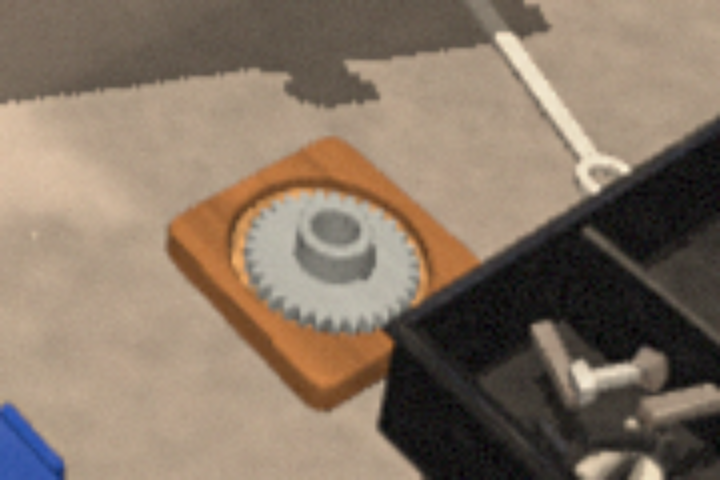

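The medium gear lies flat and hub up in its recess, with the hub at crop (335,235). The large gear is next.

Emit:
carry_out(deltas=[[-0.02, 0.3, -0.06, 0, 0.2], [-0.05, 0.6, -0.06, 0, 0.2], [-0.08, 0.9, -0.06, 0, 0.2], [-0.1, 1, -0.06, 0, 0.2], [-0.1, 1, -0.06, 0, 0.2]])

```text
clock: 16.8
position: [0.6295, -0.0163, 0.1406]
ee_rot: [0.143, 0.99, -0.0, -0.0]
ft_force: [0.1, -1.0, 0.6]
grip_width: 0.599
grasp_force: 0.0
```

```bash
python3 -c "
from h import *
o=manip.get_obs(); print(o['clock'],o['position'],o['ft_force'],to(o,(.6355,.007,.053)))"
```

```text
16.8 [ 0.62953327 -0.01632418  0.14055774] [ 0.05385154 -0.95070655  0.62829265] (array([0.006, 0.161, 0.584]), None, np.float64(73.58781495744022))
```

Emit:
carry_out(deltas=[[0, 0.161, 0, 0, 0.2], [0, 0.161, 0, 0, 0.2], [0, 0.161, 0.3, 0, 0.2], [0, 0.161, 0.5, 0, 0.2], [0, 0.161, 0.56, 0, 0.2], [0, 0.161, 0.584, 0, 0.1], [0, 0.161, 0.584, 0, -1], [0, 0.161, 0.584, 0, -1], [0, 0.161, 0.584, 0, -1], [0, 0.161, 0.584, 0, -1], [0, 0.161, 0.584, 0, -1]])

```text
clock: 18.18
position: [0.6372, 0.0078, 0.0547]
ee_rot: [0.142, 0.99, 0.0, 0.001]
ft_force: [-1.0, -0.3, 6.7]
grip_width: 0.3
grasp_force: 59.2
```

Emit:
carry_out(deltas=[[0, 0, -0.1, 0, -1], [0, 0, -0.3, 0, -1], [0, 0, -0.5, 0, -1], [0, 0, -0.62, 0, -1], [0, 0, -0.62, 0, -1], [0, 0, -0.62, 0, -1]])

```text
clock: 18.92
position: [0.6356, 0.0081, 0.145]
ee_rot: [0.142, 0.99, -0.0, -0.001]
ft_force: [0.5, -0.0, -3.3]
grip_width: 0.301
grasp_force: 60.4
```

```bash
python3 -c "
from h import *
o=manip.get_obs(); print(o['clock'],o['position'],o['ft_force'],to(o,(.431,.243,.12)))"
```

```text
18.925 [0.6356264  0.00812001 0.1450121 ] [ 0.54177942 -0.04168972 -3.25919177] (array([1.75 , 1.118, 0.169]), None, np.float64(73.63660619586912))
```

Emit:
carry_out(deltas=[[0.3, 0.2, -0.05, 0, -1], [0.6, 0.4, -0.05, 0, -1], [0.9, 0.6, -0.05, 0, -1], [0.9, 0.6, -0.05, 0, -1], [0.9, 0.6, -0.05, 0, -1]])

```text
clock: 19.55
position: [0.5318, 0.1321, 0.1529]
ee_rot: [0.142, 0.99, -0.0, -0.0]
ft_force: [0.3, -1.0, -3.0]
grip_width: 0.299
grasp_force: 60.4
```

Emit:
carry_out(deltas=[[0.3, 0.2, 0.05, 0, -1], [0.6, 0.4, 0.1, 0, -1], [0.84, 0.51, 0.2, 0, -1], [0.84, 0.51, 0.2, 0, -1], [0.84, 0.51, 0.2, 0, -1]])

```text
clock: 20.18
position: [0.4339, 0.24, 0.1236]
ee_rot: [0.143, 0.99, -0.0, 0.0]
ft_force: [0.4, -0.3, -2.8]
grip_width: 0.299
grasp_force: 60.4
```

```bash
python3 -c "
from h import *
o=manip.get_obs(); print(o['clock'],o['position'],o['ft_force'],to(o,(.431,.243,.049)))
p=camera('side');b=cv2.cvtColor(p['img'],cv2.COLOR_RGB2BGR)[160:290,170:330]; cv2.imwrite('pics/s5c.png',cv2.resize(b,None,fx=4,fy=4))"
```

```text
20.175 [0.43388164 0.24002118 0.12356053] [ 0.43268129 -0.26302771 -2.81798797] (array([0.024, 0.014, 0.497]), None, np.float64(73.51165505412237))
```

View pics/s5c.png

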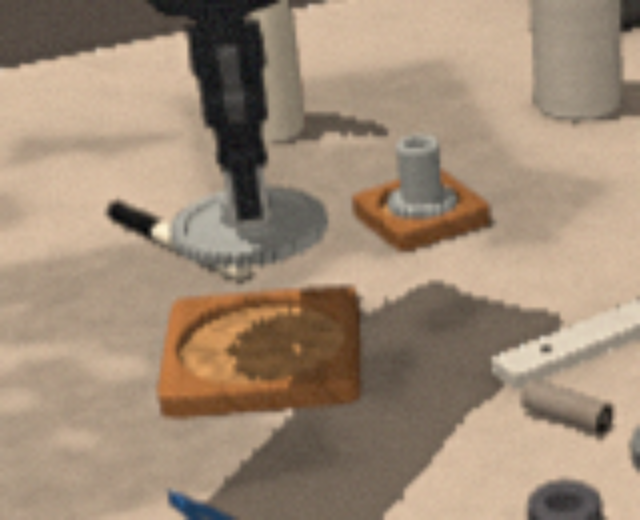

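The gear hangs level over its nest, whose recess is centred near crop (262,343). The square fits from both cameras agree on (0.431, 0.243), so I'm lowering it.

Emit:
carry_out(deltas=[[0.024, 0.014, 0.2, 0, -1], [0.024, 0.014, 0.4, 0, -1], [0.024, 0.014, 0.46, 0, -1], [0.024, 0.014, 0.48, 0, -1], [0.024, 0.014, 0.5, 0, -1], [0.024, 0.014, 0.52, 0, -1], [0.024, 0.014, 0.53, 0, -1], [0.024, 0.014, 0.53, 0, -1]])

```text
clock: 21.22
position: [0.43, 0.2444, 0.0443]
ee_rot: [0.142, 0.99, 0.0, 0.0]
ft_force: [-0.0, -0.5, -3.4]
grip_width: 0.295
grasp_force: 60.4
```

Emit:
carry_out(deltas=[[0, 0, 0.008, 0, -1], [0, 0, 0.015, 0, -1], [0, 0, 0.02, 0, -1], [0, 0, 0.02, 0, -1]])

```text
clock: 21.72
position: [0.4301, 0.2445, 0.0426]
ee_rot: [0.142, 0.99, 0.0, -0.0]
ft_force: [-7.7, -3.9, 18.1]
grip_width: 0.298
grasp_force: 62.7
```

Emit:
carry_out(deltas=[[0, 0, 0, 0, 0], [0, 0, 0, 0, 0], [0, 0, 0, 0, 0], [0, 0, -0.2, 0, 0.2], [0, 0, -0.5, 0, 0.2], [0, 0, -0.7, 0, 0.2], [-0.3, 0.3, -0.7, 0, 0.2], [-0.6, 0.6, -0.7, 0, 0.2], [-0.8, 0.9, -0.7, 0, 0.2], [-0.8, 0.9, -0.7, 0, 0.2]])

```text
clock: 22.98
position: [0.5843, 0.3422, 0.1436]
ee_rot: [0.142, 0.99, -0.001, -0.0]
ft_force: [-0.5, -0.0, -0.6]
grip_width: 0.596
grasp_force: 0.0
```

```bash
python3 -c "
from h import *
o=manip.get_obs(); print(o['clock'],o['position'],o['ft_force'],to(o,(.590,.359,.048)))
p=camera('side');W=cloud(p);q=camera('top');V=cloud(q)
for w in(W,V): print('hub',top_of(w,(.431,.244),.02,.026,.04),'disc',top_of(w,(.431,.244),.046,.0135,.02))
print('stud',top_of(V,(.635,.007),.015,.03,.1),top_of(W,(.635,.007),.015,.03,.1))
b=cv2.cvtColor(p['img'],cv2.COLOR_RGB2BGR)[160:290,170:330]; cv2.imwrite('pics/s6c.png',cv2.resize(b,None,fx=4,fy=4))"
```

```text
22.975 [0.5843221  0.34217267 0.14361253] [-0.50926519 -0.03206031 -0.55975882] (array([-0.005,  0.12 ,  0.637]), None, np.float64(73.72683806276662))
hub (72, array([0.4282, 0.2422, 0.0306, 0.4275, 0.2439, 0.0172])) disc (377, array([0.4269, 0.238 , 0.0154, 0.4299, 0.2438, 0.0454]))
hub (80, array([0.4281, 0.2413, 0.0308, 0.428 , 0.2413, 0.0145])) disc (535, array([0.4298, 0.2416, 0.0156, 0.4289, 0.2422, 0.044 ]))
stud (44, array([0.6335, 0.0072, 0.0745, 0.6339, 0.0069, 0.0067])) (158, array([0.6336, 0.006 , 0.0607, 0.6349, 0.0062, 0.0082]))
```

View pics/s6c.png

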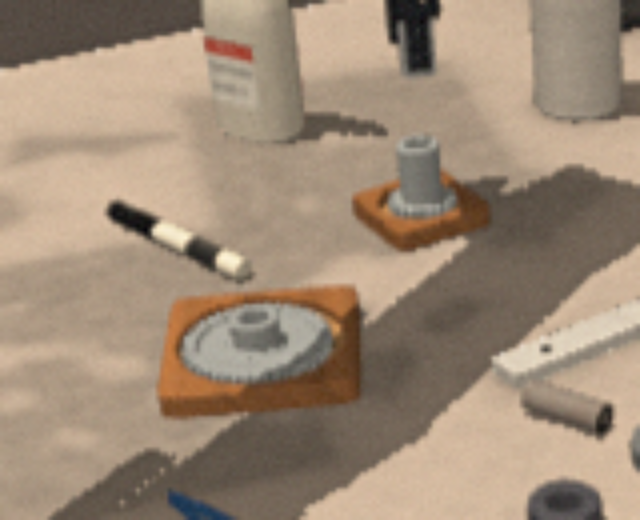

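The large gear lies flat in its recess at crop (257,340), hub up. The small gear stands in its block at (420,175), with the gripper above it.

Emit:
carry_out(deltas=[[-0.01, 0.12, 0, 0, 0.2], [-0.01, 0.12, 0.2, 0, 0.2], [-0.01, 0.12, 0.45, 0, 0.2], [-0.01, 0.12, 0.6, 0, 0.2], [-0.01, 0.12, 0.64, 0, 0.2], [-0.01, 0.12, 0.64, 0, -1], [-0.01, 0.12, 0.64, 0, -1], [-0.01, 0.12, 0.64, 0, -1], [-0.01, 0.12, 0.64, 0, -1], [-0.01, 0.12, 0.64, 0, -1]])

```text
clock: 24.32
position: [0.5905, 0.3573, 0.0519]
ee_rot: [0.142, 0.99, 0.001, 0.001]
ft_force: [-0.7, -0.5, 6.4]
grip_width: 0.314
grasp_force: 59.9
```

Emit:
carry_out(deltas=[[0, 0, -0.1, 0, -1], [0, 0, -0.3, 0, -1], [0, 0, -0.5, 0, -1], [0, 0, -0.75, 0, -1], [0, -0.2, -0.75, 0, -1], [0, -0.5, -0.75, 0, -1], [0, -0.8, -0.75, 0, -1], [0, -1, -0.75, 0, -1], [0, -1, -0.75, 0, -1]])

```text
clock: 25.45
position: [0.5474, 0.2099, 0.1638]
ee_rot: [0.144, 0.99, 0.0, 0.0]
ft_force: [0.1, -0.4, -2.5]
grip_width: 0.31
grasp_force: 59.6
```

```bash
python3 -c "
from h import *
o=manip.get_obs(); print(o['clock'],o['position'],o['ft_force'],o['grip_width'],to(o,(.6355,.008,.16)))"
```

```text
25.45 [0.54739136 0.20991997 0.16379336] [ 0.13004136 -0.36282319 -2.52108504] 0.3099053362164502 (array([-0.948, -1.122,  0.026]), None, np.float64(73.39227380367623))
```

Emit:
carry_out(deltas=[[-0.25, -0.3, 0, 0, -1], [-0.5, -0.6, 0, 0, -1], [-0.8, -0.9, 0, 0, -1], [-0.95, -1, 0, 0, -1], [-0.95, -1, 0, 0, -1]])

```text
clock: 26.08
position: [0.6428, 0.0267, 0.1629]
ee_rot: [0.144, 0.99, -0.0, 0.0]
ft_force: [-0.3, 0.2, -2.7]
grip_width: 0.315
grasp_force: 59.7
```

Emit:
carry_out(deltas=[[0, -0.06, 0.05, 0, -1], [0, -0.12, 0.05, 0, -1], [0, -0.12, 0.05, 0, -1], [0, -0.12, 0.05, 0, -1]])

```text
clock: 26.58
position: [0.6367, 0.0122, 0.1555]
ee_rot: [0.142, 0.99, 0.0, 0.0]
ft_force: [0.4, -0.2, -2.6]
grip_width: 0.307
grasp_force: 59.7
```

```bash
cat >> h.py <<'E'
from scipy.optimize import least_squares
def arc(P,r): # fixed radius fit
    c0=P[:,:2].mean(0); f=lambda c:np.hypot(P[:,0]-c[0],P[:,1]-c[1])-r
    s=least_squares(f,c0+[.01,.01],loss="soft_l1",f_scale=.001); return np.round(s.x,4),len(P),round(float(np.abs(s.fun).mean()),4)
E
python3 -c "
from h import *
o=manip.get_obs(); print(o['clock'],o['position'],o['ft_force'],o['grip_width'],to(o,(.6355,.008,.16)))
p=camera('side');W=cloud(p); c=o['position']; zb=c[2]-.0439
m=np.hypot(W[...,0]-c[0],W[...,1]-c[1])<.03
for a,b in((zb-.001,zb+.007),):
    k=m&(W[...,2]>a)&(W[...,2]<b); print('gear rim',arc(W[k],.0225),W[k][:,2].min())
k=m&(W[...,2]>zb+.0105)&(W[...,2]<zb+.022); print('hub',arc(W[k],.014))
k=(np.hypot(W[...,0]-.635,W[...,1]-.007)<.014)&(W[...,2]>.026)&(W[...,2]<.07); print('stud',arc(W[k],.007))
b=cv2.cvtColor(p['img'],cv2.COLOR_RGB2BGR)[180:290,300:440]; cv2.imwrite('pics/s7c.png',cv2.resize(b,None,fx=5,fy=5))"
```

```text
26.575 [0.63671885 0.01220554 0.15547611] [ 0.36241853 -0.22650469 -2.58753721] 0.30709899874863944 (array([-0.   , -0.029, -0.03 ]), None, np.float64(73.65918788679922))
gear rim (array([0.6389, 0.014 ]), 68, 0.0015) 0.11095992951350958
hub (array([0.637 , 0.0124]), 60, 0.001)
stud (array([0.6366, 0.0098]), 117, 0.0009)
```

View pics/s7c.png

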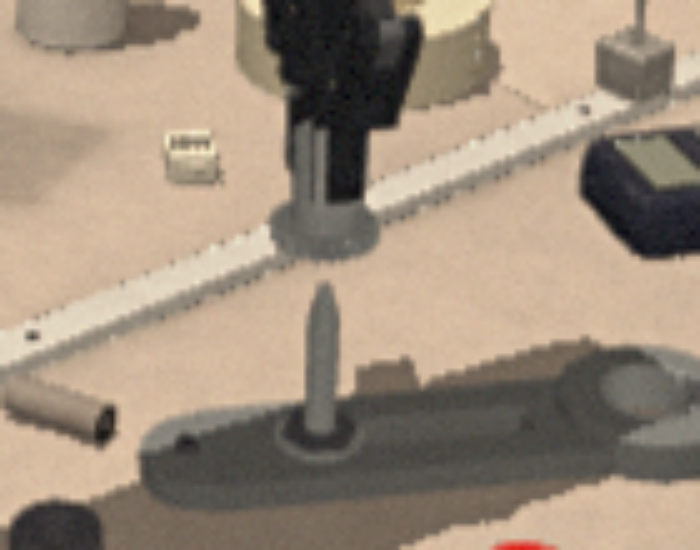

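The gear hangs about 0.6 px right of the stud's axis: gear at crop (325,235), stud at (322,285). The same-camera fits say to shift about -3 mm in y, then lower.

Emit:
carry_out(deltas=[[0, -0.021, 0, 0, -1], [0, -0.021, 0.07, 0, -1], [0, -0.021, 0.15, 0, -1], [0, -0.021, 0.2, 0, -1], [0, -0.021, 0.25, 0, -1], [0, -0.021, 0.3, 0, -1], [0, -0.021, 0.3, 0, -1]])

```text
clock: 27.5
position: [0.6355, 0.0086, 0.1095]
ee_rot: [0.142, 0.99, -0.0, -0.001]
ft_force: [0.7, -0.0, -2.7]
grip_width: 0.314
grasp_force: 59.7
```

Emit:
carry_out(deltas=[[0, 0, 0.06, 0, -1], [0, 0, 0.12, 0, -1], [0, 0, 0.18, 0, -1], [0, 0, 0.24, 0, -1], [0, 0, 0.28, 0, -1], [0, 0, 0.28, 0, -1]])

```text
clock: 28.25
position: [0.6355, 0.0085, 0.0676]
ee_rot: [0.142, 0.99, -0.0, -0.0]
ft_force: [-0.3, -0.3, -2.4]
grip_width: 0.31
grasp_force: 59.7
```

Emit:
carry_out(deltas=[[0, 0, 0.01, 0, -1], [0, 0, 0.02, 0, -1], [0, 0, 0.03, 0, -1], [0, 0, 0.03, 0, -1]])

```text
clock: 28.75
position: [0.636, 0.0086, 0.0639]
ee_rot: [0.142, 0.99, 0.0, 0.0]
ft_force: [-0.3, -0.1, 0.1]
grip_width: 0.312
grasp_force: 59.8
```

Contact is at TCP 0.0639, exactly the home height predicted. I'll seat it, release, and fetch the collar.

Emit:
carry_out(deltas=[[0, 0, 0.015, 0, -1], [0, 0, 0.015, 0, -1], [0, 0, 0, 0, 0], [0, 0, 0, 0, 0.2], [0, 0, 0, 0, 0.2], [0, 0, -0.2, 0, 0.2], [0, 0, -0.45, 0, 0.3], [0, 0, -0.45, 0, 0.3], [0.3, -0.1, -0.45, 0, 0.3], [0.6, -0.2, -0.45, 0, 0.3], [0.835, -0.257, -0.3, 0, 0.3], [0.835, -0.257, -0.2, 0, 0.3], [0.835, -0.257, -0.2, 0, 0.3]])

```text
clock: 30.38
position: [0.5045, 0.007, 0.0926]
ee_rot: [0.142, 0.99, -0.0, -0.001]
ft_force: [0.2, 0.2, 0.6]
grip_width: 0.641
grasp_force: 0.0
```

```bash
python3 -c "
from h import *
o=manip.get_obs(); print(o['clock'],o['position'],o['ft_force'],o['grip_width'],to(o,(.505,.007,.029)))
p=camera('side');W=cloud(p);V=cloud(camera('top'))
for w in(W,V): print('hubtop',top_of(w,(.635,.008),.02,.062,.072) if w is W else top_of(w,(.635,.008),.02,.06,.1))
k=(np.hypot(W[...,0]-.505,W[...,1]-.007)<.03)&(W[...,2]>.004)&(W[...,2]<.016); print('collar',arc(W[k],.019))
b=cv2.cvtColor(p['img'],cv2.COLOR_RGB2BGR)[200:310,290:430]; cv2.imwrite('pics/s8c.png',cv2.resize(b,None,fx=5,fy=5))"
```

```text
30.375 [0.50451287 0.00697479 0.09263448] [0.15504389 0.20668876 0.64764704] 0.6413129267166252 (array([-0.004,  0.001,  0.424]), None, np.float64(73.64543237209068))
hubtop (91, array([0.6329, 0.0036, 0.0669, 0.6359, 0.0071, 0.0146]))
hubtop (116, array([0.6352, 0.0063, 0.0713, 0.6354, 0.0059, 0.014 ]))
collar (array([0.5046, 0.0074]), 114, 0.003)
```

View pics/s8c.png

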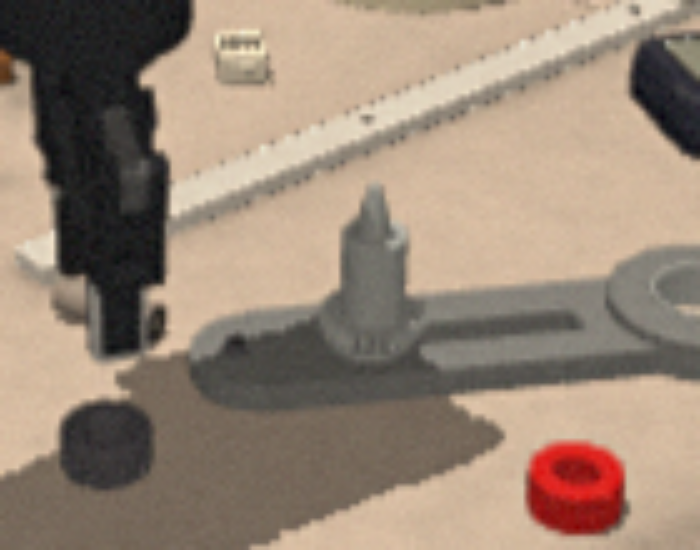

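The small gear is home on the stud at crop (375,285), hub top at about 0.067–0.068. The collar is at (105,445), under the gripper.

Emit:
carry_out(deltas=[[0, 0, 0.2, 0, 0.3], [0, 0, 0.36, 0, 0.3], [0, 0, 0.41, 0, 0.3], [0, 0, 0.42, 0, 0.2], [0, 0, 0.42, 0, -1], [0, 0, 0.42, 0, -1], [0, 0, 0.42, 0, -1], [0, 0, 0.42, 0, -1], [0, 0, 0.42, 0, -1]], force=40)

```text
clock: 31.6
position: [0.5056, 0.0069, 0.0318]
ee_rot: [0.143, 0.99, 0.0, 0.001]
ft_force: [-1.0, -0.2, 6.4]
grip_width: 0.426
grasp_force: 40.0
```

Emit:
carry_out(deltas=[[0, 0, -0.1, 0, -1], [0, 0, -0.4, 0, -1], [0, 0, -0.7, 0, -1], [0, 0, -0.75, 0, -1], [-0.3, 0.1, -0.75, 0, -1], [-0.6, 0.2, -0.75, 0, -1], [-0.835, 0.257, -0.75, 0, -1], [-0.835, 0.257, -0.75, 0, -1], [-0.835, 0.257, -0.75, 0, -1]])

```text
clock: 32.72
position: [0.635, 0.0084, 0.1426]
ee_rot: [0.143, 0.99, -0.0, -0.001]
ft_force: [-0.1, 0.5, -0.7]
grip_width: 0.426
grasp_force: 40.4
```

```bash
python3 -c "
from h import *
o=manip.get_obs(); print(o['clock'],o['position'],o['ft_force'],o['grip_width'],to(o,(.636,.0085,.12)))
p=camera('side');W=cloud(p); c=o['position']
m=np.hypot(W[...,0]-c[0],W[...,1]-c[1])<.03
k=m&(W[...,2]<c[2]-.01)&(W[...,2]>.095); z=W[k][:,2]; print('collar z',z.min(),len(z))
b=cv2.cvtColor(p['img'],cv2.COLOR_RGB2BGR)[170:280,300:440]; cv2.imwrite('pics/s9c.png',cv2.resize(b,None,fx=5,fy=5))"
```

```text
32.725 [0.63502732 0.00835462 0.14263347] [-0.05934808  0.53577585 -0.71018645] 0.42607399322544104 (array([-0.006,  0.003,  0.151]), None, np.float64(73.60344020644783))
collar z 0.11030111949961774 182
```

View pics/s9c.png

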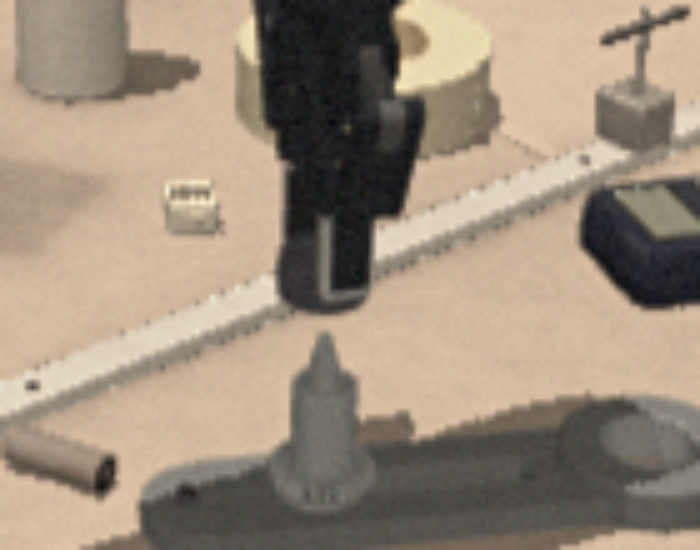

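The collar is held level at crop (325,290), straight above the stud tip at (323,335). The predicted seated height is TCP 0.0998.

Emit:
carry_out(deltas=[[-0.006, 0, 0.06, 0, -1], [-0.006, 0, 0.12, 0, -1], [-0.006, 0, 0.17, 0, -1], [-0.006, 0, 0.22, 0, -1], [-0.006, 0, 0.26, 0, -1], [-0.006, 0, 0.26, 0, -1]])

```text
clock: 33.52
position: [0.6364, 0.0083, 0.1036]
ee_rot: [0.142, 0.99, -0.0, -0.0]
ft_force: [-0.8, -0.4, -0.5]
grip_width: 0.424
grasp_force: 40.4
```

Emit:
carry_out(deltas=[[0, 0, 0.012, 0, -1], [0, 0, 0.024, 0, -1], [0, 0, 0.035, 0, -1], [0, 0, 0.035, 0, -1]])

```text
clock: 34.02
position: [0.6372, 0.0082, 0.0999]
ee_rot: [0.142, 0.99, 0.0, 0.001]
ft_force: [-1.9, -0.6, 6.9]
grip_width: 0.422
grasp_force: 41.0
```

Seated at 0.0999, as predicted. Releasing and backing off.

Emit:
carry_out(deltas=[[0, 0, 0, 0, -0.1], [0, 0, 0, 0, 0.3], [0, 0, 0, 0, 0.3], [0, 0, -0.2, 0, 0.3], [0, 0, -0.6, 0, 0.3], [0.4, 0, -0.8, 0, 0.3], [0.9, 0, -0.8, 0, 0.3], [0.9, 0, -0.8, 0, 0.3], [0.9, 0, -0.8, 0, 0.3]])

```text
clock: 35.15
position: [0.5065, 0.047, 0.2193]
ee_rot: [0.142, 0.99, 0.001, 0.0]
ft_force: [-0.6, -0.3, 0.3]
grip_width: 0.646
grasp_force: 0.0
```

```bash
python3 -c "
from h import *
o=manip.get_obs(); print(o['clock'],o['position'],o['ft_force'])
p=camera('side');W=cloud(p); V=cloud(camera('top'))
for w in(W,V): print(top_of(w,(.635,.007),.025,.08,.1))
for q in('spanner','marker'): print(q,[np.round(b['position'],3) for b in boxes_of(q,p)[:1]])
save(p,'end.png')"
```

```text
35.15 [0.5065357  0.04703518 0.21934372] [-0.57508954 -0.28304878  0.33758819]
(180, array([0.6334, 0.0049, 0.0865, 0.6345, 0.0073, 0.0197]))
(207, array([0.6346, 0.0056, 0.0872, 0.6346, 0.006 , 0.019 ]))
spanner [array([ 0.68 , -0.253,  0.007])]
marker [array([0.43 , 0.395, 0.011])]
```

View pics/end.png

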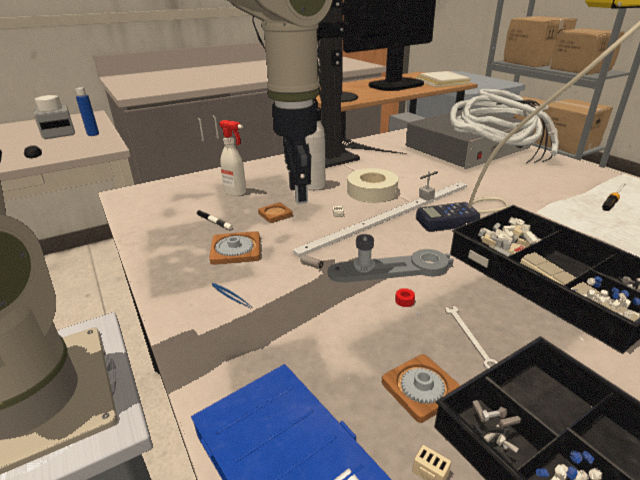

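The final picture shows the small gear and the collar on the stud at (365,250), the large gear in its nest at (235,246) and the medium gear in its nest at (422,384). The spanner and the marker have not moved.

```bash
python3 -c "
from h import *
print(ticket.hand_in())"
```

```text
the job is handed in; nothing more can be done
None
```

The gear change is done and handed in at about 35 s: the large and medium gears lie hub up in their recesses, the small gear is home on the stud with the collar on top, and the spanner and marker stayed put.

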